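# Trip the kiln cut-out and hold the lid half open

### The arm

A 7-joint arm with a two-finger parallel gripper is mounted at the origin on a cart in front of the work surface, level with it; the furniture and walls round the work are solid. World frame = base frame: x ahead of the robot, y to its left, z up, the work surface at z = 0. Lengths are in m, angles in rad, forces in N, time in s.
With the tool pointing down it reaches from about 0.35 to 0.9 m from the base axis. Payload 7.2 kg.
Tool frame: the origin (TCP) lies between the finger pads, 19 mm behind the fingertips; this is the grasp point; z points along the fingers, y is the line along which they close (so a half turn about z gives the same grasp; the last joint's range is limited). The gripper opens to 85 mm and grips with 20 to 120 N. Pads are 22 mm wide; open, the fingers measure 114 mm over their backs; the gripper's body (76 mm by 85 mm) begins 54 mm behind the grasp point. The pads swing forward as they close: fully open they stand 13 mm farther back than shut.
Start: joints at [1.252, 0.411, -0.013, 1.596, 0.006, 1.134, -0.082], TCP at [0.155, -0.605, 0.25] pointing down, gripper open.
Joint ranges: [-2.95, 2.95], [-0.29, 1.99], [-1.47, 1.44], [0.14, 2.54], [-1.03, 4.17], [0.13, 1.85], [-2.86, 2.86]. Speed limits (rad/s): [2.39, 2.39, 3.01, 3.01, 3.14, 3.14, 3.14].

### API

Orientations are given as a rotation vector (axis times angle).
In Python, from station import robot, cam, job gives the robot as it stands (robot), with the cameras (cam) and the job (job).
- The arm moves only by the shell command python3 nudge.py [OPENING] [FORCE], which reads ROWS from standard input. ROWS is 1 to 5 rows, parted by a bar, with the numbers parted by spaces; each row has 4 numbers: dx, dy, dz in parts of the range, where 1.0 means 0.3 m, then a turn about the tool's z in shares of 4 rad (1.0 is 4 rad); each row is the pose to reach, as a shift and turn from the pose commanded when the command began, along the tool's axes at that moment; what a row does not reach only later rows make up. A row lasts 1/12 s, in which the tool goes at most 0.0417 m and 0.125 rad, less where a joint would pass 70% of its speed; a pose out of reach is approached as far as the arm can. OPENING is the opening from 0.0 (shut) to 1.0 (fully open), set as the command begins (- or left out keeps the last). The fingers move at their own pace and stop on an object; FORCE is the grip in N (left out, the last holds). Time passes only in rows, so rows that do not move let the fingers close. It prints the time, the measured TCP pose, the force, the opening and the grip force at its end. No shift or turn number may pass 1 either way. Input that does not fit is refused with a message, and nothing moves.
- robot.get_state(): the state, without advancing time (a new reading comes with each control period).
- cam.grab_frame(name): name is "scene" or "top" or "wrist"; returns the picture (420x560x3 uint8, red, green, blue); there is no depth.
- cam.camera_model(name): a dict with "fx", "fy", "cx", "cy" (pixels), "k1" (the pictures are not rectified: a ray, as slopes to the right and down, at radius r is drawn at 1 + k1 r^2 times it, then the intrinsics apply), "rvec" (rotation vector, rad) and "tvec" (3), from world to camera coordinates, as OpenCV has them; the wrist camera has in their place "mount" (4x4, takes a point from camera to tool coordinates, whose origin is the TCP and whose axes are the flange's). Camera axes: x right, y down, z forward; pixel columns grow to the right and rows downward; lengths in m; the calibration is good to about 2 mm. A picture is of the moment at which its call begins: read the wrist's pose just before it. camera_model takes no time and is no camera call.
- job.sign_off(): hands the job in; it is judged then, once.
The state is a dict: "t": time; "q": joint angles; "joint_vel": joint speeds; "joint_torque": joint torques, N m; "tool_pos": TCP position; "ee_rot": TCP orientation; "ft_force": force on the tool from outside, world axes, zero at the start; "torque": the same for the moment, N m; "finger_gap": opening from 0.0 (shut) to 1.0 (fully open); "grip_force": force on a finger pad.
Only numpy, scipy, OpenCV 4.12 (cv2) and the standard library are available. Lean on these libraries where they do the work, as an engineer would, in place of code of your own. Each camera call takes 0.05 s, during which the arm holds its last target. There are 200 camera calls.

### The job

The little test kiln has cooled and the bowl inside is to be looked at. With the lid still shut, trip the cut-out: twist the bar knob on top of the control box clockwise all the way to its stop, then let it go so that it springs back. Then lift the kiln's lid by its handle to 45 degrees and hold it there, at rest; the lid falls shut by itself, so finish while still holding it with the gripper, and leave the other things on the table where they are.

Things in the scene. Friction and masses are not known exactly. Their poses are not given: they have to be found in the camera images.
- kiln: bench-top test kiln, fixed to the table: an open-topped box 170 (x) x 200 (y) x 115 mm high with a metal jacket and pale brick lining; origin at the centre of its underside on the table, x from the handle side to the hinge side, z up. Shut, the lid's top is 130 mm above the table. It stands left or right of the control box and is turned up to 0.2 rad
- lid (a joint): angle of the kiln's lid in rad: 0 shut (level), growing as the handle side rises, stop at 1.4; 45 degrees is 0.785. Plain hinge without spring or stay: the lid (about 0.5 kg) falls shut from every angle
- lid_hinge (a point): point in the middle of the lid's hinge line, at the kiln's far upper edge, 85 mm along the kiln's x from its centre and 117 mm above the table; the hinge line runs along the kiln's y
- lid_handle (a point): centre of the lid's handle: a round wooden bar, 14 mm diameter, 108 mm long, parallel to the hinge line, carried 45 mm in front of the lid's edge by two thin arms 100 mm apart. Shut, it lies 215 mm from the hinge on the robot's side and 7 mm above it (124 mm above the table). It follows the lid's arc; it can be pinched from above or lifted from beneath, and can turn between the fingers
- control_box: kiln's control box, fixed to the table: grey box 120 (x) x 100 (y) x 70 mm high, turned up to 0.9 rad; origin at the centre of its underside, z up
- knob (a joint): angle of the cut-out knob in rad: 0 at rest, growing clockwise seen from above, stop at 1.0; a spring turns it back to 0 when let go (about 0.04 N m at rest, 0.16 N m at the stop)
- knob_grip (a point): point on the knob's upright axis at gripping height, 93 mm above the table. The grip is an upright bar 44 mm long, 12 mm thick, 26 mm high, its top 12 mm above this point, on a round foot 42 mm across whose top is 13 mm below it. The bar lies along this point's x (the control box's x at rest) and turns with the knob
- glaze_jar: open glass jar part full of blue-grey slip, 52 x 52 x 62 mm, loose, not to be disturbed; origin at the centre of its underside
- wooden_rib: flat kidney-shaped wooden rib, 49 x 82 x 8 mm, loose, not to be disturbed; origin at the centre of its underside
- small_cutter: small fluted plastic cutter ring, 35 x 35 x 16 mm, loose, not to be disturbed; origin at the centre of its underside
- tape_ring: flat roll of masking tape, 86 mm across, 19 mm high, loose, not to be disturbed; origin at the centre of its underside
- lidded_tin: oval tin with a lid, 78 x 121 x 52 mm, loose, not to be disturbed; origin at the centre of its underside
- clay_pot: dotted round clay pot, 82 x 80 x 70 mm, loose, not to be disturbed; origin at the centre of its underside
- jar_of_sticks: jar holding wooden sticks, 84 x 102 x 143 mm, loose, not to be disturbed; origin at the centre of its underside

How it is judged:
By the outcome, as a careful person would: the job done as asked, in the order asked, and still so for the second after the job is handed in, while the arm keeps its last pose, push and grip.
It also fails if it takes over 54 s, if anything falls off the work surface, if the arm or the gripper's body presses on something with over 40 N, if the wrist force passes 120 N, or if a joint passes its speed limit or range.

## Working session

There is one attempt and no reset: what is moved stays moved. The work goes in short steps, Python scripts to look and compute and a shell command to move; the robot and the scene stay as the last step left them, time stands still between calls to the robot, and variables do not carry over. Pictures are saved under pics/ and viewed, at most 10 in all, crops included, and the job is handed in when it is done.

```bash
ls; mkdir -p pics
python3 - <<'E'
from station import robot, cam, job
import cv2
for n in("scene","top"):
    cv2.imwrite(f"pics/{n}0.png",cam.grab_frame(n)[:,:,::-1]); print(cam.camera_model(n))
print(cam.camera_model("wrist")); print(robot.get_state())
E
```

```text
nudge.py
pics
station.py
{'fx': 516.6751320956663, 'fy': 516.6751320956663, 'cx': 276.9291785629896, 'cy': 209.7782930839629, 'k1': 0.04948023293159842, 'rvec': array([ 0.93810056, -2.25650102,  1.31177479]), 'tvec': array([0.39522312, 0.28837759, 1.19486801])}
{'fx': 454.5099335710293, 'fy': 454.5099335710293, 'cx': 278.76950249734244, 'cy': 203.26246878800913, 'k1': -0.03919812397666693, 'rvec': array([ 2.00072833, -2.22925655,  0.22259583]), 'tvec': array([0.06398503, 0.54185844, 1.23883141])}
{'fx': 325.2315539775646, 'fy': 325.2315539775646, 'cx': 280.18931071871543, 'cy': 215.6163740685215, 'k1': -0.050148705670184084, 'mount': array([[-6.10284852e-04, -9.50251431e-01, -3.11483299e-01,
         8.02195758e-02],
       [ 9.99999148e-01, -2.20431369e-04, -1.28680770e-03,
         2.89137324e-04],
       [ 1.15413017e-03, -3.11483818e-01,  9.50250756e-01,
        -1.24054440e-01],
       [ 0.00000000e+00,  0.00000000e+00,  0.00000000e+00,
         1.00000000e+00]])}
{'t': 0.1, 'q': array([ 1.25178456,  0.41184587, -0.01271435,  1.59697015,  0.0056002 ,
        1.13428708, -0.08218387]), 'joint_vel': array([-9.04990301e-04, -1.12725249e-03,  2.70824495e-05, -1.60373340e-03,
        1.57904032e-03, -7.95123360e-04,  9.40215633e-04]), 'joint_torque': array([ 2.85463349e-03, -6.01823974e+01,  6.84291925e-01, -3.00086296e+01,
        1.40182022e-02,  6.34898301e-03,  6.14074474e-05]), 'tool_pos': array([ 0.15498069, -0.60504516,  0.24921694]), 'ee_rot': array([-3.11547789e+00, -3.92827792e-01,  4.49797861e-04]), 'ft_force': array([ 0.11816461, -0.20233453,  0.08522991]), 'torque': array([-0.00889644,  0.04838146,  0.03721451]), 'grip_force': 0.0, 'finger_gap': 0.9981960782944981}
```

View pics/top0.png

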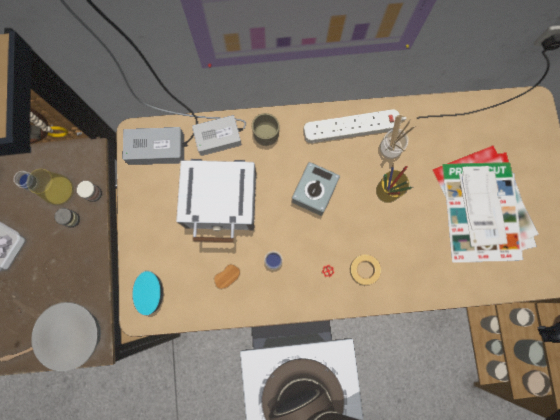

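View pics/scene0.png

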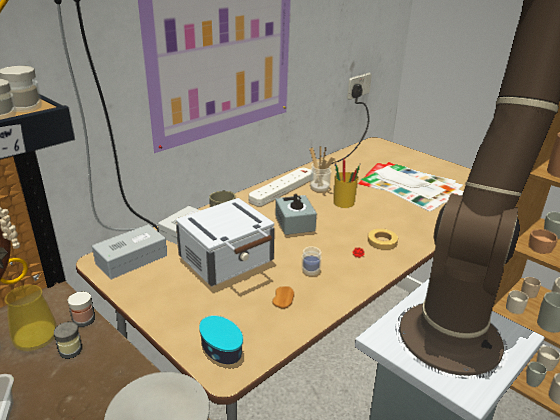

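The top view shows the kiln around (217,195) with its handle at (214,238), and the control box around (316,190) with the knob at (315,187). The jar is at (273,261). Next I'll enlarge both.

```bash
python3 - <<'E'
import cv2
a=cv2.imread("pics/top0.png")[150:260,165:350]
a=cv2.resize(a,None,fx=4,fy=4,interpolation=cv2.INTER_CUBIC)
cv2.imwrite("pics/c1.png",a)
E
cat > h.py <<'E'
from station import robot, cam, job
import numpy as np,cv2
from scipy.spatial.transform import Rotation as R
def ray(n,uv):
    m=cam.camera_model(n)
    K=np.array([[m['fx'],0,m['cx']],[0,m['fy'],m['cy']],[0,0,1]])
    p=cv2.undistortPoints(np.array([[uv]],float),K,np.array([m['k1'],0,0,0,0.]))[0,0]
    d=np.r_[p,1]
    if n=="wrist":
        s=robot.get_state();r=R.from_rotvec(s['ee_rot']).as_matrix();M=m['mount']
        return s['tool_pos']+r@M[:3,3],r@M[:3,:3]@d
    r=R.from_rotvec(m['rvec']).as_matrix()
    return -r.T@m['tvec'],r.T@d
def at(n,uv,z):
    o,d=ray(n,uv);return o+d*(z-o[2])/d[2]
def totool(w):
    s=robot.get_state();return R.from_rotvec(s['ee_rot']).inv().apply(np.array(w)-s['tool_pos'])
def xax():
    s=robot.get_state();return R.from_rotvec(s['ee_rot']).as_matrix()
E
```

```text
(no output)
```

View pics/c1.png

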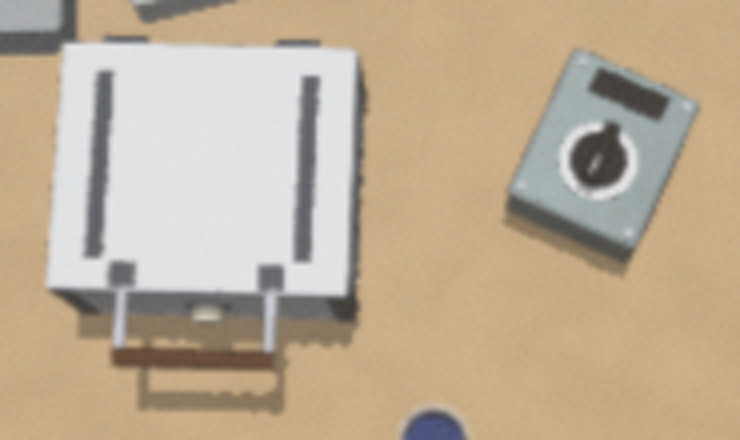

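In the crop, the box's top corners are at (577,48), (698,104), (631,248) and (509,195). The knob foot's centre is at about (598,160). The lid corners are at (64,43), (356,50), (349,297) and (48,288), and the handle runs from (114,357) to (272,360).

Run:
```python
from h import *
np.set_printoptions(precision=4,suppress=True)
f=lambda p,z:at("top",(165+(p[0]-1.5)/4,150+(p[1]-1.5)/4),z)
B=[f(p,.07) for p in [(577,48),(698,104),(631,248),(509,195)]]
print("box",*B,np.mean(B,0)); 
e=B[0]-B[3]+B[1]-B[2];print("yaw",np.arctan2(e[1],e[0]))
e=B[0]-B[1]+B[3]-B[2];print("yaw-y",np.arctan2(-e[0],e[1]))
print("knob",f((598,160),.08))
L=[f(p,.13) for p in [(64,43),(356,50),(349,297),(48,288)]];print("lid",*L,np.mean(L,0))
for e in (L[0]-L[1],L[3]-L[2]):print(np.arctan2(-e[0],e[1]),np.linalg.norm(e))
H=[f(p,.124) for p in [(114,357),(272,360)]];e=H[0]-H[1];print("handle",*H,np.mean(H,0),np.linalg.norm(e),np.arctan2(-e[0],e[1]))
print("jar",at("top",(273,261),.06));print(xax())
```

```text
box [ 0.6544 -0.0934  0.07  ] [ 0.6039 -0.1741  0.07  ] [ 0.5056 -0.1134  0.07  ] [ 0.5526 -0.0327  0.07  ] [ 0.5791 -0.1034  0.07  ]
yaw -0.5449808012845385
yaw-y -0.5435137907866225
knob [ 0.5687 -0.0972  0.08  ]
lid [0.6787 0.2611 0.13  ] [0.6518 0.0626 0.13  ] [0.4825 0.0836 0.13  ] [0.5101 0.2825 0.13  ] [0.5807 0.1724 0.13  ]
-0.1346254877780232 0.20033386878631054
-0.1378491343478793 0.20085081229376395
handle [0.4601 0.243  0.124 ] [0.4469 0.1387 0.124 ] [0.4535 0.1908 0.124 ] 0.1051283579992485 -0.12615273423433676
jar [0.3842 0.0387 0.06  ]
[[ 0.9687  0.2482 -0.0005]
 [ 0.2482 -0.9687  0.0014]
 [-0.0001 -0.0015 -1.    ]]
```

Units first: shifts go in shares of 0.3 m and turns go in shares of 4 rad. So 0.161 m / 0.3 = 0.5367, -0.119 m / 0.3 = -0.3967.

```bash
echo '0.1067 -0.08 0 0 | 0.2133 -0.16 0 0 | 0.32 -0.2367 0 0 | 0.4267 -0.3167 0 0 | 0.5367 -0.3967 0 0' | python3 nudge.py 1.0
echo '0.1067 -0.08 0 0 | 0.2133 -0.16 0 0 | 0.32 -0.2367 0 0 | 0.4267 -0.3167 0 0 | 0.5367 -0.3967 0 0' | python3 nudge.py
echo '0.1067 -0.08 0 0 | 0.2133 -0.16 0 0 | 0.32 -0.2367 0 0 | 0.4267 -0.3167 0 0 | 0.5367 -0.3967 0 0' | python3 nudge.py
echo '0 0 0 -0.03 | 0 0 0 -0.06 | 0 0 0 -0.09 | 0 0 0 -0.12 | 0 0 0 -0.15' | python3 nudge.py
echo '0 0 0 -0.03 | 0 0 0 -0.06 | 0 0 0 -0.09 | 0 0 0 -0.12 | 0 0 0 -0.15' | python3 nudge.py
echo '0 0 0 -0.03 | 0 0 0 -0.06 | 0 0 0 -0.09 | 0 0 0 -0.12 | 0 0 0 -0.15' | python3 nudge.py
echo '0 0 0 -0.03 | 0 0 0 -0.06 | 0 0 0 -0.09 | 0 0 0 -0.12 | 0 0 0 -0.1368' | python3 nudge.py
python3 - <<'E'
from h import *
s=robot.get_state();print(s['q']);x=xax();print(x,np.arctan2(x[1,0],x[0,0]),totool([.5687,-.0972,.102]),s['t'])
np.save('pose.npy',np.r_[s['tool_pos'],s['ee_rot']])
cv2.imwrite("pics/w1.png",cv2.resize(cam.grab_frame("wrist")[:,:,::-1],None,fx=1.4,fy=1.4))
E
```

```text
t: 0.52
tool_pos: [0.282, -0.4485, 0.2497]
ee_rot: [-3.117, -0.392, 0.001]
ft_force: [0.8, -0.8, -0.7]
finger_gap: 1.002
grip_force: 0.0
t: 0.93
tool_pos: [0.4085, -0.2934, 0.2499]
ee_rot: [3.117, 0.392, -0.0]
ft_force: [0.2, -1.0, 0.1]
finger_gap: 0.997
grip_force: 0.0
t: 1.35
tool_pos: [0.535, -0.1383, 0.2498]
ee_rot: [3.117, 0.392, -0.001]
ft_force: [0.4, -0.7, -0.5]
finger_gap: 1.002
grip_force: 0.0
t: 1.77
tool_pos: [0.5342, -0.1395, 0.2495]
ee_rot: [-2.857, -1.305, 0.001]
ft_force: [0.1, -0.2, 0.6]
finger_gap: 1.001
grip_force: 0.0
t: 2.18
tool_pos: [0.5341, -0.1398, 0.2496]
ee_rot: [-2.344, -2.091, 0.001]
ft_force: [0.5, -0.2, 0.6]
finger_gap: 1.0
grip_force: 0.0
t: 2.6
tool_pos: [0.5341, -0.1398, 0.2496]
ee_rot: [-1.622, -2.69, 0.0]
ft_force: [-0.0, -0.7, -1.0]
finger_gap: 1.003
grip_force: 0.0
t: 3.02
tool_pos: [0.5341, -0.1398, 0.2496]
ee_rot: [-0.834, -3.028, -0.0]
ft_force: [-0.0, 0.0, 0.1]
finger_gap: 0.999
grip_force: 0.0
[ 0.76460638  0.39113014 -0.77355552  1.73709364  0.29787037  1.13590894
  0.93490718]
[[-8.59113103e-01  5.11785139e-01 -8.04824879e-04]
 [ 5.11785135e-01  8.59113453e-01  2.26401829e-04]
 [ 8.07304972e-04 -2.17392632e-04 -9.99999650e-01]] 2.6043310720200323 [-0.0080424   0.05438254  0.14755691] 3.0167
```

View pics/w1.png

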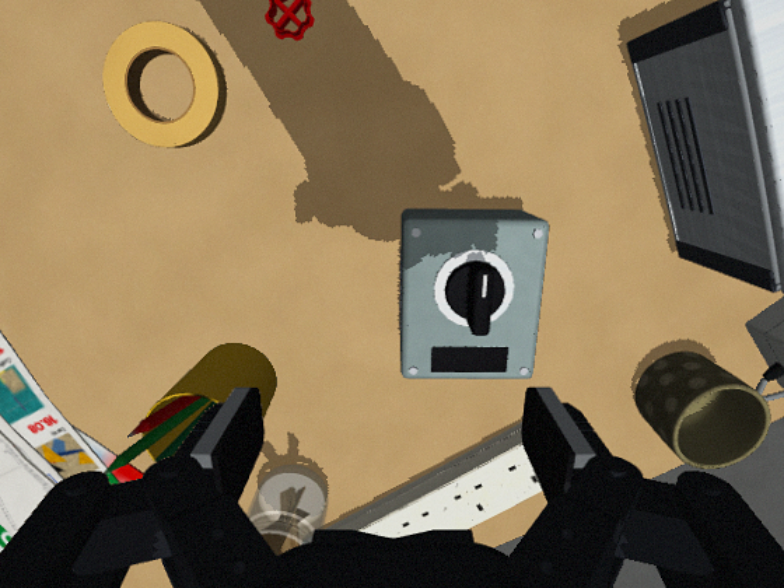

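The wrist view shows the box square to the tool. The white ring's centre is at about (474,287) and the bar runs up and down the image. The pen cup is clear once the tool moves right.

Run:
```python
from h import *
np.set_printoptions(precision=4,suppress=True)
g=lambda u,v,z:at("wrist",(u/1.4-.15,v/1.4-.15),z)
c=g(474,287,.07);print(c,totool(c));print(g(475,290,.08))
a=[g(415,232,.07),g(538,233,.07),g(524,371,.07),g(413,371,.07)];print(*a)
e=a[1]-a[2]+a[0]-a[3];print(np.arctan2(e[1],e[0]))
e=a[1]-a[0]+a[2]-a[3];print(np.arctan2(e[1],e[0])+np.pi/2)
```

```text
[ 0.5704 -0.0954  0.07  ] [-0.0087  0.0569  0.1795]
[ 0.5692 -0.0959  0.08  ]
[ 0.5163 -0.1116  0.07  ] [ 0.5589 -0.0406  0.07  ] [ 0.6471 -0.0933  0.07  ] [ 0.6048 -0.164   0.07  ]
2.6049042219462435
2.6014117647071386
```

```bash
echo '-0.0133 0.0933 0.0667 0 | -0.0267 0.1853 0.1333 0 | -0.0267 0.1853 0.2333 0 | -0.0267 0.1853 0.3333 0 | -0.0267 0.1853 0.4 0' | python3 nudge.py 1.0
echo '0 0 0.05 0 | 0 0 0.0917 0 | 0 0 0.0917 0' | python3 nudge.py
echo '0 0 0 0 | 0 0 0 0 | 0 0 0 0 | 0 0 0 0 | 0 0 0 0' | python3 nudge.py 0.0 60
echo '0 0 0 0 | 0 0 0 0 | 0 0 0 0 | 0 0 0 0 | 0 0 0 0' | python3 nudge.py
python3 - <<'E'
from h import *
s=robot.get_state();print(s['torque'],s['ft_force'],s['tool_pos'])
E
```

```text
t: 3.48
tool_pos: [0.5689, -0.0958, 0.127]
ee_rot: [-0.845, -3.023, 0.0]
ft_force: [-0.0, -0.1, -0.4]
finger_gap: 0.999
grip_force: 0.0
t: 3.73
tool_pos: [0.5685, -0.0963, 0.0998]
ee_rot: [-0.844, -3.022, 0.001]
ft_force: [-0.1, 0.0, 0.4]
finger_gap: 1.001
grip_force: 0.0
t: 4.15
tool_pos: [0.5704, -0.0965, 0.1033]
ee_rot: [0.844, 3.025, -0.0]
ft_force: [-0.6, 0.1, -0.5]
finger_gap: 0.296
grip_force: 0.0
t: 4.57
tool_pos: [0.5705, -0.0961, 0.1033]
ee_rot: [0.843, 3.025, 0.0]
ft_force: [-0.8, 1.2, 5.6]
finger_gap: 0.128
grip_force: 60.9
[0.11442389 0.18595678 0.06275237] [-0.81451844  1.22518676  5.56466819] [ 0.57049453 -0.09609809  0.10326204]
```

The bar is gripped. Now I'll twist it clockwise, which is positive about the tool's z.

In the tool's units: 0.5 rad / 4 = 0.125.

```bash
echo '0 0 0 0.025 | 0 0 0 0.05 | 0 0 0 0.075 | 0 0 0 0.1 | 0 0 0 0.125' | python3 nudge.py
echo '0 0 0 0.025 | 0 0 0 0.05 | 0 0 0 0.075 | 0 0 0 0.095 | 0 0 0 0.1125' | python3 nudge.py
python3 - <<'E'
from h import *
for i in range(2):
    s=robot.get_state();x=xax();print(np.arctan2(x[1,0],x[0,0]),s['torque'],s['ft_force'],s['tool_pos'],s['finger_gap'])
cv2.imwrite("pics/w2.png",cam.grab_frame("wrist")[:,:,::-1])
E
```

```text
t: 4.98
tool_pos: [0.5706, -0.0959, 0.1033]
ee_rot: [1.572, 2.719, 0.001]
ft_force: [-0.2, 1.2, 5.7]
finger_gap: 0.127
grip_force: 60.8
t: 5.4
tool_pos: [0.5709, -0.0958, 0.1033]
ee_rot: [2.137, 2.301, 0.002]
ft_force: [0.9, 0.9, 3.9]
finger_gap: 0.122
grip_force: 60.7
1.6443740511812992 [ 0.19656769 -0.14958279  0.11260043] [0.94706524 0.87500597 3.90802636] [ 0.57085068 -0.09581442  0.10325997] 0.12168703811311235
1.6443740511812992 [ 0.19656769 -0.14958279  0.11260043] [0.94706524 0.87500597 3.90802636] [ 0.57085068 -0.09581442  0.10325997] 0.12168703811311235
```

In the tool's units: 0.04 rad / 4 = 0.01.

```bash
P='from h import *
s=robot.get_state();x=xax();print("YAW",np.arctan2(x[1,0],x[0,0]),s["torque"],s["finger_gap"])'
echo '0 0 0 0.005 | 0 0 0 0.01 | 0 0 0 0.01 | 0 0 0 0.01' | python3 nudge.py >/dev/null; python3 -c "$P"
echo '0 0 0 0.005 | 0 0 0 0.01 | 0 0 0 0.01 | 0 0 0 0.01' | python3 nudge.py >/dev/null; python3 -c "$P"
echo '0 0 0 0.005 | 0 0 0 0.01 | 0 0 0 0.01 | 0 0 0 0.01' | python3 nudge.py >/dev/null; python3 -c "$P"
echo '0 0 0 0.005 | 0 0 0 0.01 | 0 0 0 0.01 | 0 0 0 0.01' | python3 nudge.py ; python3 -c "$P"
```

```text
YAW 1.6105323377381993 [ 0.31894168 -0.10684435  0.17480755] 0.12003770451726321
YAW 1.5716382883448872 [ 0.30418534 -0.09739646  0.61427559] 0.12258438258544721
YAW 1.5330899714624338 [ 0.21634924 -0.14220946  1.19024977] 0.12090513516105272
t: 6.78
tool_pos: [0.5709, -0.0958, 0.1033]
ee_rot: [2.303, 2.134, 0.002]
ft_force: [0.9, 0.7, 6.4]
finger_gap: 0.125
grip_force: 77.5
YAW 1.4942895558080673 [ 0.18947938 -0.05509022  1.66872884] 0.12547925913853125
```

The torque rose from 0.17 to 1.67 N m, so the knob is on its stop. Now I'll release it and retreat.

In the tool's units: -0.1 m / 0.3 = -0.3333, -0.06 m / 0.3 = -0.2.

```bash
echo '0 0 0 0 | 0 0 0 0 | 0 0 0 0 | 0 0 0 0 | 0 0 0 0' | python3 nudge.py 1.0
echo '0 0 0 0 | 0 0 0 0 | 0 0 -0.0667 0 | 0 0 -0.2 0 | 0 0 -0.3333 0' | python3 nudge.py
echo '0 0 -0.0667 0 | 0 0 -0.1333 0 | 0 0 -0.1333 0' | python3 nudge.py
python3 - <<'E'
from h import *
s=robot.get_state();x=xax();print("YAW",np.arctan2(x[1,0],x[0,0]),s['tool_pos'],s['q'],s['t'])
K=[.5695,-.0962,.093];k=np.array([.5807,.1724,0]);c,sn=np.cos(-.136),np.sin(-.136);ex=np.array([c,sn,0])
h=k+ex*(-.13);h[2]=.124;print("handle",h,totool(h),"jar",totool([.384,.039,0]))
im=np.hstack([cam.grab_frame("wrist"),cam.grab_frame("top")])
cv2.imwrite("pics/w3.png",cv2.resize(im[:,:,::-1],None,fx=.714,fy=.714,interpolation=cv2.INTER_AREA))
E
```

```text
t: 7.2
tool_pos: [0.5694, -0.097, 0.102]
ee_rot: [-2.312, -2.126, 0.002]
ft_force: [0.2, -0.6, -0.0]
finger_gap: 0.828
grip_force: 0.0
t: 7.62
tool_pos: [0.5687, -0.0963, 0.2023]
ee_rot: [-2.309, -2.125, 0.004]
ft_force: [1.7, -0.8, 0.4]
finger_gap: 1.002
grip_force: 0.0
t: 7.87
tool_pos: [0.5719, -0.0965, 0.2471]
ee_rot: [2.308, 2.123, 0.006]
ft_force: [0.6, -0.7, 0.7]
finger_gap: 0.996
grip_force: 0.0
YAW 1.487463708792122 [ 0.57190535 -0.096503    0.24710903] [ 0.4379416   0.37445823 -0.46390998  1.69409694  0.18539941  1.10961914
 -0.16333408] 7.8667
handle [0.45190039 0.19002555 0.124     ] [ 0.27565515 -0.14427305  0.12188175] jar [ 0.11961253 -0.20021276  0.24564212]
```

View pics/w3.png

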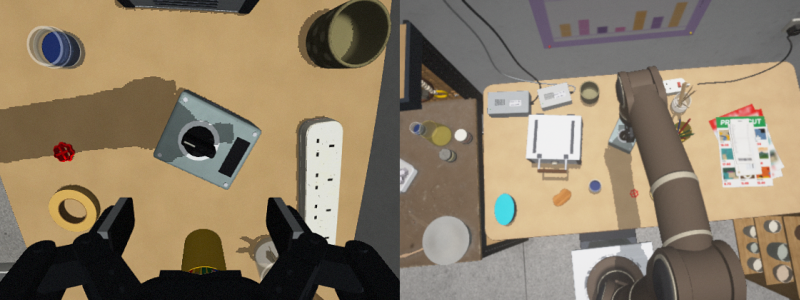

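The wrist view shows the bar back in line with the box's long axis, so the knob has sprung back. Next is the handle. I'll approach with the fingers partly open, because fully open they would hit the lid's edge.

In the tool's units: 0.138 m / 0.3 = 0.46, 0.112 m / 0.3 = 0.3733, 0.053 rad / 4 = 0.0133.

```bash
echo '0.0933 -0.0467 0 0.0025 | 0.1867 -0.0933 0 0.005 | 0.28 -0.1433 0 0.0075 | 0.3733 -0.19 0 0.01 | 0.46 -0.24 0 0.0133' | python3 nudge.py 0.4
python3 - <<'E'
from h import *
print(totool([.4525,.190,.132]))
E
```

```text
t: 8.38
tool_pos: [0.5082, 0.0484, 0.2409]
ee_rot: [-2.366, -2.064, 0.003]
ft_force: [0.5, -0.2, -0.8]
finger_gap: 0.396
grip_force: 0.0
[ 0.13273559 -0.07416018  0.10908364]
```

In the tool's units: 0.133 m / 0.3 = 0.4433, 0.112 m / 0.3 = 0.3733.

```bash
echo '0.0933 -0.05 0 0 | 0.1867 -0.1 0 0 | 0.28 -0.15 0 0 | 0.3733 -0.2 0 0 | 0.4433 -0.2467 0 0' | python3 nudge.py
echo '0 0 0.0667 0 | 0 0 0.1333 0 | 0 0 0.1333 0 | 0 0 0.1333 0' | python3 nudge.py
python3 - <<'E'
from h import *
np.set_printoptions(precision=4,suppress=True)
x=xax();print("YAW",np.arctan2(x[1,0],x[0,0]),totool([.4525,.190,.132]),robot.get_state()['tool_pos'],robot.get_state()['q'])
cv2.imwrite("pics/w4.png",cv2.resize(cam.grab_frame("wrist")[:,:,::-1],None,fx=1.4,fy=1.4))
E
```

```text
t: 8.8
tool_pos: [0.4527, 0.1909, 0.2412]
ee_rot: [-2.365, -2.066, 0.003]
ft_force: [-0.1, 0.2, -0.2]
finger_gap: 0.402
grip_force: 0.0
t: 9.13
tool_pos: [0.4533, 0.1884, 0.201]
ee_rot: [-2.366, -2.065, 0.006]
ft_force: [-0.3, -0.2, 0.8]
finger_gap: 0.403
grip_force: 0.0
YAW 1.4350870482064977 [ 0.0016 -0.0007  0.069 ] [0.4533 0.1884 0.201 ] [ 0.0154  0.3    -0.6064  1.9383  0.2045  0.9683 -0.8231]
```

View pics/w4.png

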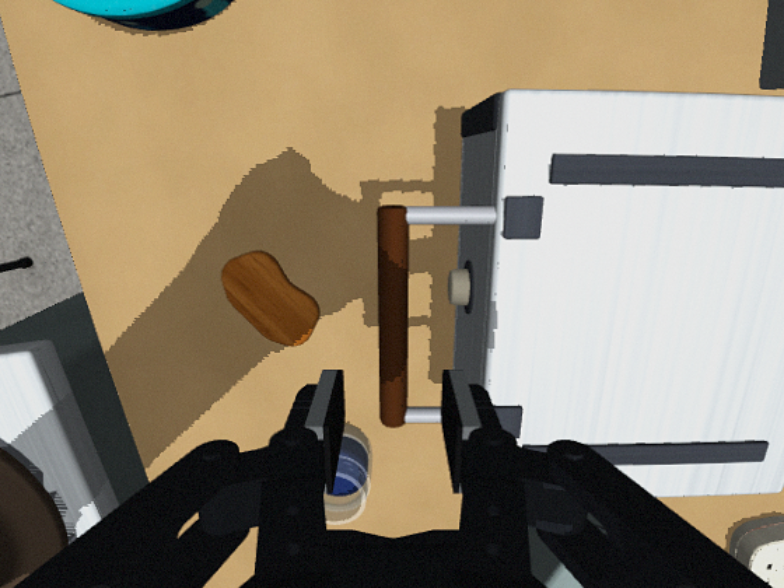

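The handle bar runs from (393,207) to (392,425), centred between the fingers. Next I'll check its midpoint, then descend.

```bash
python3 - <<'E'
from h import *
for v in (207,425): p=at("wrist",(392.5/1.4,v/1.4),.124);print(p,totool(p))
E
echo '0.0033 0 0.0667 0 | 0.0067 -0.0017 0.15 0 | 0.0067 -0.0017 0.23 0 | 0.0067 -0.0017 0.23 0 | 0.0067 -0.0017 0.23 0' | python3 nudge.py
echo '0 0 0 0 | 0 0 0 0 | 0 0 0 0 | 0 0 0 0 | 0 0 0 0' | python3 nudge.py 0.0 50
echo '0 0 0 0 | 0 0 0 0' | python3 nudge.py
python3 - <<'E'
from h import *
s=robot.get_state();x=xax();print(x,s['tool_pos'],s['ft_force'],s['q'])
E
```

```text
[0.46212827 0.24553245 0.124     ] [0.05749849 0.00035825 0.07802658]
[0.44709345 0.13618649 0.124     ] [-0.05287622  0.00030905  0.07810056]
t: 9.6
tool_pos: [0.4541, 0.1907, 0.1337]
ee_rot: [-2.367, -2.064, 0.002]
ft_force: [-0.3, -0.7, 1.1]
finger_gap: 0.4
grip_force: 0.0
t: 10.02
tool_pos: [0.4537, 0.1917, 0.1353]
ee_rot: [2.367, 2.066, 0.001]
ft_force: [-6.5, 0.9, 5.9]
finger_gap: 0.136
grip_force: 48.8
t: 10.18
tool_pos: [0.4537, 0.1917, 0.1353]
ee_rot: [2.367, 2.066, 0.001]
ft_force: [-5.1, 0.0, 6.2]
finger_gap: 0.137
grip_force: 48.8
[[ 1.35249336e-01  9.90811515e-01  3.97620628e-04]
 [ 9.90811564e-01 -1.35249422e-01  1.98359613e-04]
 [ 2.50314949e-04  3.67139110e-04 -9.99999901e-01]] [0.45369783 0.19166556 0.13530329] [-5.0839775   0.0138671   6.19298723] [-0.02948845  0.38959905 -0.57508148  2.00414355  0.28495276  0.82573442
 -0.90123399]
```

In the tool's units: -0.0817 m / 0.3 = -0.2723, -0.0661 m / 0.3 = -0.2203.

```bash
echo '0 0.004 -0.0563 0 | 0 0.0123 -0.112 0 | 0 0.0253 -0.1667 0 | 0 0.0423 -0.2203 0 | 0 0.0633 -0.2723 0' | python3 nudge.py
echo '0 0 0 0 | 0 0 0 0' | python3 nudge.py
python3 - <<'E'
from h import *
s=robot.get_state();print(totool([.45370,.19167,.13530]),s['q'],s['torque'])
E
```

```text
t: 10.6
tool_pos: [0.4714, 0.1893, 0.217]
ee_rot: [-2.365, -2.066, 0.002]
ft_force: [-2.8, 2.3, -2.7]
finger_gap: 0.136
grip_force: 48.6
t: 10.77
tool_pos: [0.4715, 0.1893, 0.2173]
ee_rot: [-2.366, -2.066, 0.001]
ft_force: [-7.5, 1.9, 1.6]
finger_gap: 0.139
grip_force: 49.1
[-7.14521175e-05 -1.79234570e-02  8.19787532e-02] [ 0.02333998  0.3081687  -0.60550188  1.88396256  0.20410008  1.0116771
 -0.80453603] [0.34101376 1.61691314 0.02169632]
```

In the tool's units: -0.0682 m / 0.3 = -0.2273, -0.0562 m / 0.3 = -0.1873.

```bash
echo '0 0.0253 -0.0503 0 | 0 0.0543 -0.0987 0 | 0 0.087 -0.1443 0 | 0 0.1233 -0.1873 0 | 0 0.163 -0.2273 0' | python3 nudge.py
echo '0 0 0 0 | 0 0 0 0 | 0 0 0 0 | 0 0 0 0' | python3 nudge.py
python3 - <<'E'
from h import *
s=robot.get_state();d=-totool([.45370,.19167,.13530]);d[2]*=1;print(d,s['torque'],s['q'])
f,u=-totool([.45370,.19167,.13530])[1],totool([.45370,.19167,.13530])[2]
x,z=-.215+f,.007+u; print("theta",np.arctan2(z,-x)-np.arctan2(.007,.215),"r",np.hypot(x,z))
cv2.imwrite("pics/s5.png",cv2.resize(cam.grab_frame("scene")[150:330,130:370,::-1],None,fx=3,fy=3))
E
```

```text
t: 11.18
tool_pos: [0.517, 0.1833, 0.2859]
ee_rot: [-2.361, -2.066, 0.009]
ft_force: [-20.0, 0.3, 13.6]
finger_gap: 0.136
grip_force: 48.9
t: 11.52
tool_pos: [0.5169, 0.1833, 0.2859]
ee_rot: [-2.362, -2.066, 0.008]
ft_force: [-20.3, -0.4, 15.9]
finger_gap: 0.132
grip_force: 49.2
[-7.49349632e-05  6.28646642e-02 -1.50989659e-01] [-0.11782841  4.67386208 -0.01191813] [ 0.04560272  0.31397945 -0.5962785   1.7011275   0.18513165  1.18952559
 -0.73163741]
theta 0.7717265814797223 r 0.21933055597051712
```

View pics/s5.png

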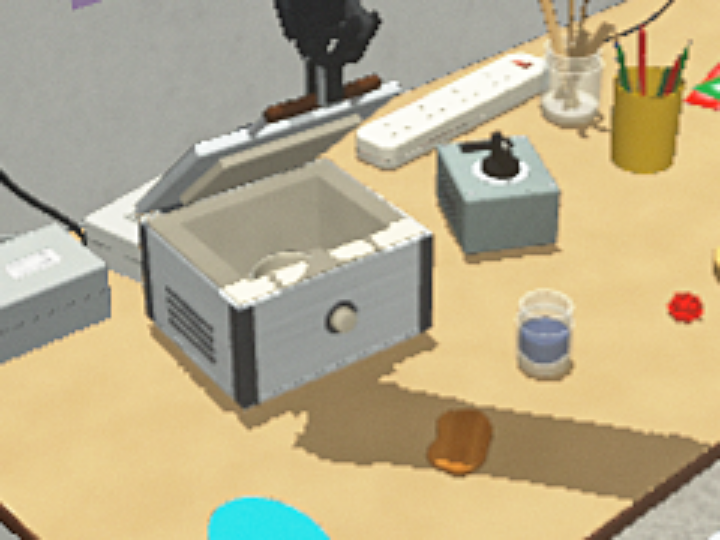

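The scene view shows the lid open about 45° with the handle held in the fingers; the knob is back at rest and nothing else has moved. About 25 N of radial load remains, so I'll ease it off.

```bash
cat > th.py <<'E'
from h import *
np.set_printoptions(precision=4,suppress=True)
s=robot.get_state();t=totool([.45370,.19167,.13530]);f,u=-t[1],t[2]
x,z=-.215+f,.007+u; print("theta",np.arctan2(z,-x)-np.arctan2(.007,.215),"r",np.hypot(x,z),f,u,s['ft_force'],np.abs(s['joint_vel']).max())
E
echo '0 -0.01 0 0 | 0 -0.0167 0 0 | 0 -0.0167 0 0 | 0 -0.0167 0 0' | python3 nudge.py >/dev/null; python3 th.py
echo '0 -0.0067 -0.0033 0 | 0 -0.01 -0.0067 0 | 0 -0.01 -0.0067 0 | 0 -0.01 -0.0067 0' | python3 nudge.py >/dev/null; python3 th.py
```

```text
theta 0.7633771937672048 r 0.21878568332494566 0.06193207196482772 0.14932461301721725 [-6.6859  1.6986  4.0993] 0.006961117953987659
theta 0.7691582931305139 r 0.21837122004222184 0.0631266049173169 0.14990908708162098 [  8.131    5.5637 -11.5596] 0.0028850747355565346
```

In the tool's units: 0.0015 m / 0.3 = 0.005, 0.001 m / 0.3 = 0.0033.

```bash
echo '0 0.005 0.0033 0 | 0 0.005 0.0033 0 | 0 0.005 0.0033 0' | python3 nudge.py >/dev/null; python3 th.py
python3 - <<'E'
from h import *
a=cv2.imread("pics/scene0.png")[220:295,205:285]
b=cam.grab_frame("scene")[:,:,::-1]; cv2.imwrite("pics/s6full.png",b); b=b[160:235,200:280]
im=np.hstack([cv2.resize(i,None,fx=5,fy=5,interpolation=cv2.INTER_CUBIC) for i in(a,b)])
cv2.imwrite("pics/s6.png",im)
E
```

```text
theta 0.7637877966286615 r 0.2186778705376292 0.06207166908173502 0.14931038566079272 [ 0.9837  5.2518 -4.7512] 0.0025091126097372077
```

View pics/s6.png

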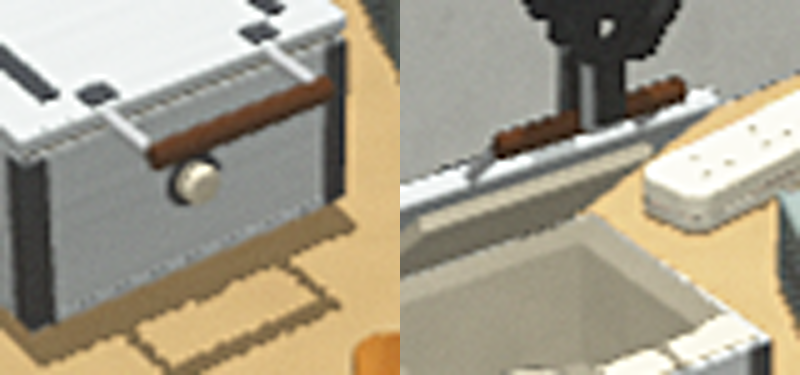

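In the left crop (shut) the handle's ends are at (155,156) and (326,90). In the right crop (now) they are at (97,145) and (279,90). Next I'll fit θ to these.

Run:
```python
from h import *
from scipy.optimize import least_squares
m=cam.camera_model("scene");K=np.array([[m['fx'],0,m['cx']],[0,m['fy'],m['cy']],[0,0,1]])
def pr(P):return cv2.projectPoints(np.array(P),m['rvec'],m['tvec'],K,np.array([m['k1'],0,0,0,0.]))[0][:,0]
yw=-.136;ex=np.array([np.cos(yw),np.sin(yw),0]);ey=np.array([-ex[1],ex[0],0])
def ends(th,cx,cy):
    c,s=np.cos(th),np.sin(th)
    h=np.array([cx,cy,.117])+ex*(.085-.215*c+.007*s)+np.array([0,0,.215*s+.007*c])
    return [h+ey*.052,h-ey*.052]
A=np.array([(155,156),(326,90)])/5+[205,220];B=np.array([(97,145),(279,90)])/5+[200,160]
b=pr(ends(0,.5807,.1724))-A;print("bias",b)
for bias in (0,b,b.mean(0)):
    r=least_squares(lambda t:(pr(ends(t[0],.5807,.1724))-bias-B).ravel(),[.77]);print(r.x,r.fun)
print(pr(ends(.785,.5807,.1724))-pr(ends(.75,.5807,.1724)))
```

```text
bias [[ 0.25221722 -0.88057433]
 [ 0.17944755 -1.44370171]]
[0.73954963] [ 1.21277686 -0.17836459  0.42632309 -0.57675031]
[0.75062326] [ 0.55565662 -0.19635719 -0.14776022  0.01006419]
[0.7506955] [ 0.58938753  0.07935855 -0.18673343 -0.27707557]
[[-1.30340963 -2.81136716]
 [-1.27375089 -2.6797582 ]]
```

Vision gives about 0.75 and the kinematics 0.764. I'll raise the handle about 6.5 mm along the arc.

In the tool's units: -0.0046 m / 0.3 = -0.0153, -0.003 m / 0.3 = -0.01.

```bash
echo '0 0.005 -0.005 0 | 0 0.01 -0.01 0 | 0 0.0153 -0.0153 0 | 0 0.0153 -0.0153 0 | 0 0.0153 -0.0153 0' | python3 nudge.py ; python3 th.py
python3 - <<'E'
from h import *
b=cam.grab_frame("scene")[:,:,::-1][160:235,200:280]
w=cam.grab_frame("wrist")[:,:,::-1]
im=np.hstack([cv2.resize(b,(400,375),interpolation=cv2.INTER_CUBIC),cv2.resize(w[195:420,160:400],(400,375))])
cv2.imwrite("pics/s7.png",im)
E
```

```text
t: 12.95
tool_pos: [0.5195, 0.1828, 0.289]
ee_rot: [-2.366, -2.065, -0.001]
ft_force: [1.0, 5.7, -4.6]
finger_gap: 0.135
grip_force: 50.0
theta 0.7919350472236915 r 0.21889658719331834 0.06638287687216601 0.1537129944904526 [ 0.9813  5.6627 -4.6085] 0.00348467207640194
```

View pics/s7.png

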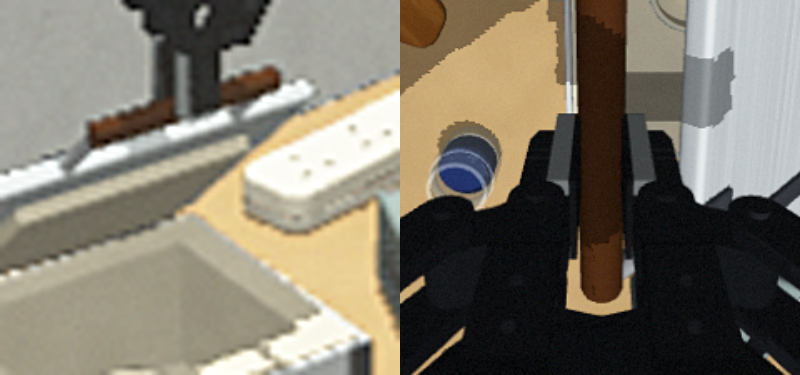

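The handle ends are now at (90,133) and (277,77), about 2.5 px higher, which puts vision at about 0.783 and the kinematics at 0.79. The wrist crop shows the bar held firmly between both pads. The arm is at rest, so I'm handing in.

```bash
python3 -c "
from station import robot, cam, job
print(job.sign_off())"
```

```text
the job is handed in; nothing more can be done
None
```

I turned the knob clockwise to its stop with the lid shut and let it spring back, then lifted the lid to about 45° (my two estimates: 0.783 and 0.792 rad) and handed in with it held still in the gripper; nothing else on the table was seen to move.

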